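# Put the engine-bench tools back in their foam tray

## Task

Put the spanner, the gasket scraper (left lying across the tray) and the L-shaped bracket away in the red tray: lay each one flat on the floor of the foam recess cut to its own shape, the matching way round, and let go. Leave the bottle, the oil filter, the mug and the jar where they stand.

Things in the scene. Friction and masses are not known exactly. Their poses are not given: they have to be found in the camera images.
- tray: Low red steel tray, 222 (x) x 274 (y) mm, rim 9 mm high, fixed; origin at the centre of its underside. In it three foam blocks stand side by side along its y, in any order, centres 88 mm apart, their x parallel to the tray's x. Above the bench: block undersides 3 mm, yellow recess floors 9 mm, block tops 21 mm
- spanner_nest: Black foam block with a bright yellow floor, 210 (x) x 86 (y) x 18 mm, fixed in the tray, with a 12 mm deep recess in the shape of the spanner. A finger channel 46 mm wide (x -23 to 23), equally deep, crosses its full width in the middle. Origin: centre of its underside
- scraper_nest: Black foam block with a bright yellow floor, 210 (x) x 86 (y) x 18 mm, fixed in the tray, with a 12 mm deep recess in the shape of the scraper. A finger channel 46 mm wide (x -23 to 23), equally deep, crosses its full width in the middle. Origin: centre of its underside
- bracket_nest: Black foam block with a bright yellow floor, 210 (x) x 86 (y) x 18 mm, fixed in the tray, with a 12 mm deep recess in the shape of the L-shaped bracket. A finger channel 46 mm wide (x -23 to 23), equally deep, crosses its full width in the middle. Origin: centre of its underside
- spanner: Loose steel combination spanner lying flat, 180 mm long along its x (-88 to +90), 12 mm thick; shaft 18 mm wide; round ring end 30 mm across at -x (from x = -88 to -58), forked open end 44 mm wide at +x (from x = 44 to 90). Origin: underside, mid-shaft; z up
- spanner_head (a point): Point on the spanner's underside in its open end, 68 mm from its origin along +x
- scraper: Loose gasket scraper lying flat, at first across the tops of the foam blocks. 175 mm long along its x (-88 to +87): red handle 24 mm wide, 14 mm thick from x = -88 to 30; short dark neck; steel blade 52 mm wide, 4 mm thick from x = 42 to 87, its underside level with the handle's. Origin: underside of the handle, 88 mm from its free end; z up
- scraper_head (a point): Point on the scraper's underside in its blade, 68 mm from its origin along +x
- bracket: Loose flat L-shaped aluminium bracket lying flat, 10 mm thick: leg 170 mm long along its x (-85 to +85), 26 mm wide (y -13 to +13), with a foot at the +x end (x 55 to 85) reaching to y = +42. Origin: underside, middle of the leg; z up
- bracket_head (a point): Point on the bracket's underside on the leg's centre line, 68 mm from its origin along +x
- spanner_nest_seat (a point): On the recess floor where the spanner's origin belongs (the block's centre), with axes parallel to those of the spanner when laid in (open end towards +x). Recess: x -92 to -50 is 37 mm wide, -50 to 38 is 26 mm wide, 38 to 94 is 52 mm wide
- spanner_nest_end (a point): Point on that recess floor where point spanner_head belongs, 68 mm along +x from the seat
- scraper_nest_seat (a point): On the recess floor where the scraper's origin belongs (the block's centre), with axes parallel to those of the scraper when laid in (blade towards +x). Recess: x -92 to 34 is 32 mm wide, 34 to 91 is 60 mm wide
- scraper_nest_end (a point): Point on that recess floor where point scraper_head belongs, 68 mm along +x from the seat
- bracket_nest_seat (a point): On the recess floor where the bracket's origin belongs, 8 mm to -y of the block's centre, with axes parallel to those of the bracket when laid in (foot at +x, reaching to +y). Recess seen from this point: x -89 to 89 with y -17 to 17, widened to y = 46 from x = 51 to 89
- bracket_nest_end (a point): Point on that recess floor where point bracket_head belongs, 68 mm along +x from the seat
- degreaser: Bystander: loose blue bottle with an orange cap, 66 mm across, 200 mm tall, standing; origin at the centre of its underside
- oil_filter: Bystander: loose white oil filter canister with a red band, 80 mm across, 98 mm tall, standing; origin at the centre of its underside
- mug: Bystander: loose blue mug, 76 mm across, 85 mm tall, with a handle; origin at the centre of its underside
- grease_jar: Bystander: loose green jar with a black lid, 72 mm across, 75 mm tall; origin at the centre of its underside
Mind the look-alikes: they are no part of the job. Leave any green or turquoise look-alike of the bracket alone.

How it is judged:
By the outcome, as a careful person would: the job done as asked, in the order asked, and still so for the second after the job is handed in, with the robot touching nothing.
It also fails if it takes over 72 s, if anything falls off the work surface, if the arm or the gripper's body presses on something with over 40 N, if the wrist force passes 120 N, or if a joint passes its speed limit or range.

## Robot

A 6-joint arm with a two-finger parallel gripper is mounted at the origin on the work surface. World frame = base frame: x ahead of the robot, y to its left, z up, the work surface at z = 0. Lengths are in m, angles in rad, forces in N, time in s.
With the tool pointing down it reaches from about 0.3 to 0.825 m from the base axis. Payload 5.4 kg.
Tool frame: the origin (TCP) lies at the very end of the fingers, on their centre line; the grasp point (between the pads) lies 19 mm behind it (arm.grip_depth is the distance from the TCP to the grasp point, in m); z points along the fingers, y is the direction in which the jaws open and shut (so a half turn about z gives the same grasp; the last joint's range is limited). The gripper opens to 92 mm and grips with 3 to 60 N. Pads are 20 mm wide; open, the fingers measure 128 mm over their backs; the gripper's body (75 mm by 189 mm) begins 69 mm behind the grasp point.
Start: joints at [0.977, 0.158, 1.597, -0, 1.386, -0.21], TCP at [0.215, 0.533, 0.215] pointing down, gripper open.
Joint ranges: [-2.91, 2.91], [-0.94, 2.29], [0.18, 2.7], [-1.29, 4.43], [0.17, 2.64], [-3, 3]. Speed limits (rad/s): [2.57, 2.57, 3.14, 3.14, 3.14, 3.14].

## Interface

Orientations are given as a unit quaternion [w, x, y, z].
In Python, from rig import arm gives the robot as it stands. The module is installed in compiled form; this text tells all that it offers.
- The arm moves only by the tool servo_tool, never from a script. Its argument "motion" is text: rows parted by semicolons, each of 7 numbers parted by spaces: the shift along the world's x, y, z in m, then the turn, a rotation vector about the world's x, y, z in degrees, then the finger opening in m, from 0 to 0.0919. In form: dx dy dz ax ay az hand; .... A call has 1 to 10 rows; each row is the pose to reach, as a shift and turn from the pose commanded when the call began; what a row does not reach only later rows make up. A row lasts 1/12 s, in which the tool goes at most 41.7 mm and 7.16 degrees, less where a joint would pass 70% of its speed; a pose out of reach is approached as far as the arm can. A call with a gripper value outside its range is refused whole. The fingers move at their own pace and stop on an object; "force" is the grip in N (left out, the last holds). Time passes only in rows, so rows that repeat a pose let the fingers close. It gives the time, the measured TCP pose, the force and the opening at its end, in the units of the state.
- arm.observe(): the state, without advancing time (a new reading comes with each control period).
- arm.snapshot(name): name is "side" or "top"; returns (picture, depth): 384x512x3 uint8, red, green, blue; 384x512 float32, m along the optical axis (not along the pixel's ray), 0 where there is no reading.
- arm.calibration(name): a dict with "fovy" (degrees; the focal length in pixels is half the picture's height over the tangent of half this angle, whatever the lens; pixels are square), "cx", "cy" (the principal point, pixels), "k1" (the pictures are not rectified: a ray, as slopes to the right and down, at radius r is drawn at 1 + k1 r^2 times it, then the intrinsics apply), "T" (4x4, takes a point from camera to world coordinates). Camera axes: x right, y up, looking along -z (the intrinsics and any distortion apply to the point x, -y, -z); pixel columns grow to the right and rows downward; lengths in m; the calibration is good to about 2 mm. A picture is of the moment at which its call begins. calibration takes no time and is no camera call.
- arm.hand_in(): hands the job in, once; it reports no verdict.
The state is a dict: "clock": time; "joints": joint angles; "joint_vel": joint speeds; "joint_torque": joint torques, N m; "position": TCP position; "orientation": TCP orientation; "contact_force": force on the tool from outside, world axes, zero at the start; "torque": the same for the moment, N m; "grip_width": opening from 0.0 (shut) to 1.0 (fully open).
Only numpy, scipy, OpenCV 4.12 (cv2) and the standard library are available. Lean on these libraries where they do the work, as an engineer would, in place of code of your own. Each camera call takes 0.05 s, during which the arm holds its last target. There are 200 camera calls.

## Working session

There is one attempt and no reset: what is moved stays moved. The work goes in short steps, Python scripts to look and compute and a tool call to move; the robot and the scene stay as the last step left them, time stands still between calls to the robot, and variables do not carry over. Pictures are saved under pics/ and viewed, about 8 in all and at most 12, crops included, and the job is handed in when it is done.

Besides the shell and the picture viewer there is one more tool, called after ">>>" as a command line: name --argument value ..., lists and objects as JSON in quotes. servo_tool: Moves the arm, as the interface text tells. Its arguments: {"type":"object","properties":{"motion":{"type":"string"},"force":{"type":"number"}},"required":["motion"]}

```bash
mkdir -p pics; cat > h.py <<'E'
import numpy as np, cv2
from rig import arm
def cam(n):
    c=arm.calibration(n); f=192/np.tan(np.radians(c['fovy'])/2)
    return c,f
def snap(n,name):
    p,d=arm.snapshot(n); cv2.imwrite(f'pics/{name}.png',p[:,:,::-1]); np.save(f'pics/{name}.npy',d); return p,d
def rays(n,px):
    c,f=cam(n); K=np.array([[f,0,c['cx']],[0,f,c['cy']],[0,0,1.]])
    u=(np.asarray(px,float).reshape(-1,2)-[c['cx'],c['cy']])/f
    s=u.copy()
    for _ in range(20): s=u/(1+c['k1']*(s**2).sum(1,keepdims=True))
    T=np.array(c['T']); d=np.c_[s[:,0],-s[:,1],-np.ones(len(s))]
    return T[:3,3],d@T[:3,:3].T
def atz(n,px,z):
    o,d=rays(n,px); return o+d*((z-o[2])/d[:,2])[:,None]
def world(n,px,dep):
    px=np.asarray(px).reshape(-1,2); o,d=rays(n,px); q=px.round().astype(int)
    return o+d*dep[q[:,1],q[:,0]][:,None]
def crop(p,name,x0,y0,x1,y1,s):
    cv2.imwrite(f'pics/{name}.png',cv2.resize(p[y0:y1,x0:x1,::-1],None,fx=s,fy=s,interpolation=cv2.INTER_CUBIC))
E
python3 - <<'E'
from h import *
a,_=snap('top','t0'); b,_=snap('side','s0')
cv2.imwrite('pics/both.png',cv2.resize(np.vstack([a,b])[:,:,::-1],(400,600)) )
cv2.imwrite('pics/t0b.png',cv2.resize(a[:,:,::-1],(800,600),interpolation=cv2.INTER_CUBIC))
for n in('top','side'): c,f=cam(n);print(n,f,np.round(c['T'],3).tolist(),c['k1'],c['cx'],c['cy'])
print(arm.observe())
E
```

```text
top 387.0938414913793 [[0.016, 0.994, -0.104, 0.405], [-1.0, 0.015, -0.012, 0.05], [-0.011, 0.104, 0.995, 1.303], [0.0, 0.0, 0.0, 1.0]] 0.01687163227049066 260.5404190572956 193.32132435675464
side 430.5114120374472 [[0.774, 0.366, -0.516, -0.129], [-0.633, 0.458, -0.624, -0.768], [0.008, 0.81, 0.587, 0.848], [0.0, 0.0, 0.0, 1.0]] -0.1148153028285287 248.1946858745239 185.52076371956642
{'clock': 0.1, 'joints': array([ 9.76950073e-01,  1.59008182e-01,  1.59809843e+00,  1.33122301e-05,
        1.38617090e+00, -2.10080462e-01]), 'joint_vel': array([ 0.00088934, -0.00154727, -0.00296917, -0.00294165, -0.00101974,
       -0.00020606]), 'joint_torque': array([-1.87774917e-04, -3.86499524e+01, -3.22961426e+01,  7.03129009e-02,
        3.38845665e-02, -5.25495807e-05]), 'position': array([0.21497588, 0.53270221, 0.21370886]), 'orientation': array([-3.35600910e-04,  1.90708708e-01,  9.81646311e-01, -7.72724175e-04]), 'contact_force': array([0.01805868, 0.24596478, 0.11711711]), 'torque': array([ 0.01550074,  0.01245148, -0.00174418]), 'grip_width': 0.9977404267988127}
```

View pics/t0b.png

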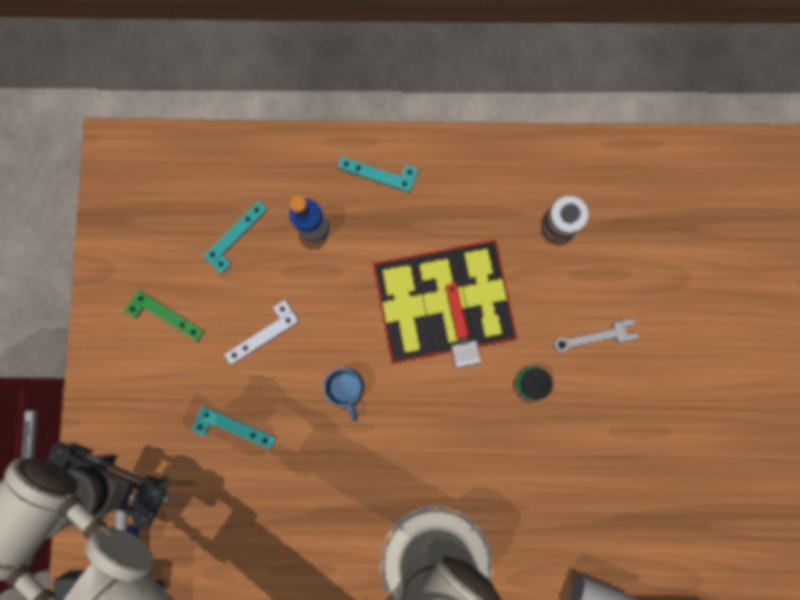

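View pics/s0.png

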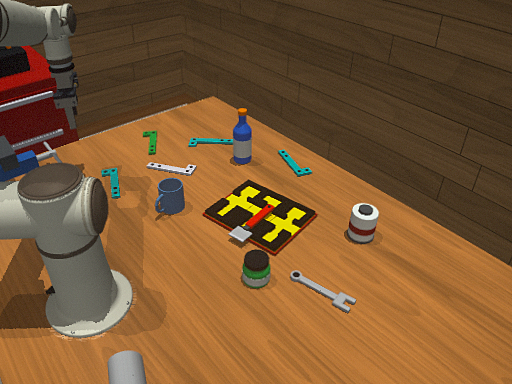

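The top view (800x600) shows these candidates:
- **Bracket:** white/aluminium L at (262,332). The look-alikes are green (165,317) and turquoise (235,237), (378,175), (233,425).
- **Spanner:** only one, at (598,335).
- **Scraper:** red handle and grey blade at (460,325).

Next I'll take close crops to check the choice.

```bash
python3 - <<'E'
from h import *
p=cv2.imread('pics/t0.png')[:,:,::-1]
# tray crop x230-340,y150-240 ; bracket 135-200,185-240; spanner 345-415,195-230
A=cv2.resize(p[150:238,232:337],None,fx=5,fy=5,interpolation=cv2.INTER_CUBIC)   #525x440
B=cv2.resize(p[188:234,138:194],None,fx=4.8,fy=4.8,interpolation=cv2.INTER_CUBIC)
C=cv2.resize(p[198:230,352:412],None,fx=4.4,fy=4.4,interpolation=cv2.INTER_CUBIC)
W=np.zeros((600,800,3),np.uint8); W[:A.shape[0],:A.shape[1]]=A
W[:B.shape[0],530:530+B.shape[1]]=B[:, :270]; W[230:230+C.shape[0],530:530+C.shape[1]]=C
cv2.imwrite('pics/c0.png',W[:,:,::-1])
E
```

```text
(no output)
```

View pics/c0.png

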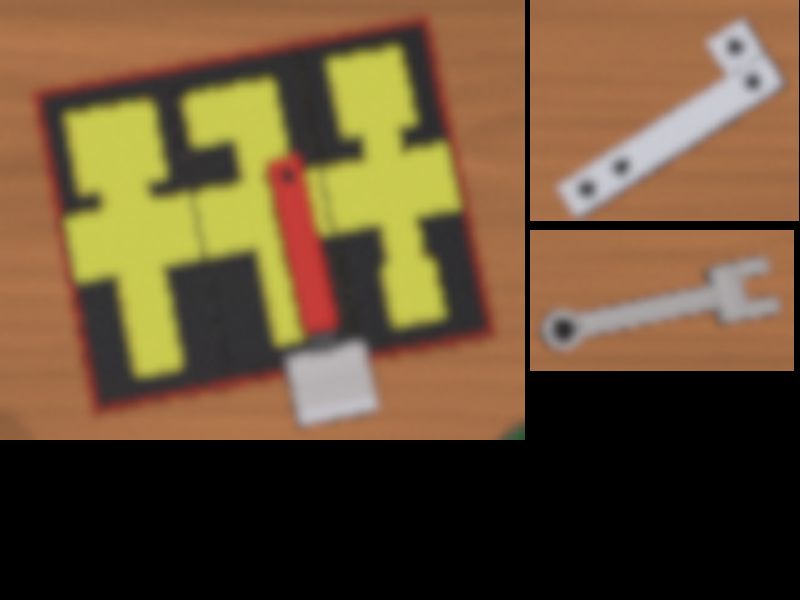

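The white aluminium L is the bracket. It isn't mirrored: with its leg pointing up-right, the foot reaches up-left. Left to right, the nests are scraper, bracket and spanner, with all heads towards image-up. Next I'll fit the poses in both cameras.

```bash
cat > fit.py <<'E'
from h import *
from scipy.optimize import minimize
SP=[([(-88,-9),(-84,-13),(-73,-15),(-62,-13),(-59,-9),(44,-9),(44,-22),(90,-22),(90,-10),(62,-10),(62,10),(90,10),(90,22),(44,22),(44,9),(-59,9),(-62,13),(-73,15),(-84,13),(-88,9)],0,12)]
BR=[([(-85,-13),(85,-13),(85,42),(55,42),(55,13),(-85,13)],0,10)]
HA=[([(-88,-12),(30,-12),(30,12),(-88,12)],0,14)]
BL=[([(42,-26),(87,-26),(87,26),(42,26)],0,4)]
TR=[([(-111,-137),(111,-137),(111,137),(-111,137)],0,9)]
def proj(n,P):
    c,f=cam(n); T=np.array(c['T']); q=(P-T[:3,3])@T[:3,:3]; q=q*[1,-1,-1]
    K=np.array([[f,0,c['cx']],[0,f,c['cy']],[0,0,1.]])
    return cv2.projectPoints(q.reshape(-1,1,3),np.zeros(3),np.zeros(3),K,np.array([c['k1'],0,0,0.]))[0].reshape(-1,2)
def render(n,model,pose,z0,box,S=6):
    x0,y0,x1,y1=box; im=np.zeros(((y1-y0)*S,(x1-x0)*S),np.uint8)
    x,y,a=pose; R=np.array([[np.cos(a),-np.sin(a)],[np.sin(a),np.cos(a)]])
    for poly,za,zb in model:
        w=np.array(poly)/1000@R.T+[x,y]; m=len(w)
        q=[((proj(n,np.c_[w,np.full(m,z0+z/1000)])-[x0,y0]+.5)*S-.5) for z in(za,zb)]
        F=[q[0],q[1]]+[np.array([q[0][i],q[0][(i+1)%m],q[1][(i+1)%m],q[1][i]]) for i in range(m)]
        for g in F: cv2.fillPoly(im,[np.round(g*16).astype(np.int32)],1,shift=4)
    return cv2.resize(im.astype(np.float32),(x1-x0,y1-y0),interpolation=cv2.INTER_AREA)
def fill(m):
    cs,_=cv2.findContours(m.astype(np.uint8),cv2.RETR_EXTERNAL,cv2.CHAIN_APPROX_NONE)
    o=np.zeros(m.shape,np.uint8); cv2.drawContours(o,[max(cs,key=cv2.contourArea)],-1,1,-1); return o.astype(np.float32)
def steel(p):
    h=cv2.cvtColor(p,cv2.COLOR_RGB2HSV); return (h[...,1]<75)&(h[...,2]>80)
def red(p):
    h=cv2.cvtColor(p,cv2.COLOR_RGB2HSV); return ((h[...,0]<6)|(h[...,0]>174))&(h[...,1]>150)&(h[...,2]>120)
def fit(views,model,pose,z0):
    # views: (cam, mask(box sized), box)
    def cost(v): return sum(np.abs(render(n,model,v,z0,b)-m).sum()/max(m.sum(),1) for n,m,b in views)
    best=None
    for st in (.012,.004):
        s=np.array([np.array(pose)]+[np.array(pose)+d for d in np.diag([st,st,st*8])])
        r=minimize(cost,pose,method='Nelder-Mead',options=dict(initial_simplex=s,xatol=1e-4,fatol=1e-5)); pose=r.x
    return r.x,r.fun
E
cat > m0.py <<'E'
from fit import *
P={n:cv2.imread(f'pics/{k}.png')[:,:,::-1].copy() for n,k in(('top','t0'),('side','s0'))}
def mk(n,fn,box,filled=True):
    x0,y0,x1,y1=box; m=fn(P[n][y0:y1,x0:x1]); return (n,fill(m),box)
def guess(pa,pb,z,la,lb): # two px (top, native) at model x la, lb
    A,B=atz('top',[pa,pb],z)[:,:2]; a=np.arctan2(*(B-A)[::-1]); u=(B-A)/np.linalg.norm(B-A)
    print('len',np.linalg.norm(B-A),'vs',lb-la); return [*(A-u*la),a]
n=lambda u,v,s,ox,oy:((u+.5)/s-.5+ox,(v+.5)/s-.5+oy)
def rep(name,views,model,g,z):
    for v in views+([] if len(views)<2 else [views]):
        vv=[v] if isinstance(v,tuple) else v
        r,c=fit(vv,model,g,z); print(name,[x[0] for x in vv],r[:2].round(4),np.degrees(r[2]).round(2),'cost',round(c/len(vv),3))
rep('spanner',[mk('top',steel,(350,198,412,232)),mk('side',steel,(282,262,366,318))],SP,guess(n(33,99,4.4,352,198),n(242,55,4.4,352,198),.012,-.073,.09),0)
rep('bracket',[mk('top',steel,(136,186,196,238)),mk('side',steel,(142,155,202,180))],BR,guess(n(37,202,4.8,138,188),n(248,72,4.8,138,188),.01,-.085,.085),0)
g=guess(n(286,155,5,232,150),n(339,418,5,232,150),.03,-.088,.087)
rep('scr_blade',[mk('top',steel,(284,210,312,240)),mk('side',steel,(222,222,255,247))],BL,g,.021)
rep('scr_handle',[mk('top',red,(284,178,304,218)),mk('side',red,(238,200,278,236))],HA,g,.021)
C=[n(*q,5,232,150) for q in((38,95),(427,18),(492,333),(98,411))]
w=atz('top',C,.009)[:,:2]; print('tray corners',w.round(3).tolist(),np.linalg.norm(w-np.roll(w,1,0),axis=1))
def nonwood(p):
    h=cv2.cvtColor(p,cv2.COLOR_RGB2HSV); H=h[...,0].astype(int)
    return (h[...,2]<75)|((H>22)&(H<40))|(((H<6)|(H>174))&(h[...,1]>130))
g=[*w.mean(0),np.arctan2(*((w[0]+w[1]-w[2]-w[3])[::-1]))]
V=[mk('top',nonwood,(232,148,338,240)),mk('side',nonwood,(196,176,322,258))]
rep('tray',V,TR,g,0)
for i,v in enumerate(V): print(v[1].sum())
E
python3 m0.py
```

```text
len 0.1610006088452088 vs 0.16299999999999998
spanner ['top'] [ 0.4718 -0.3349] -76.82 cost 0.134
spanner ['side'] [ 0.4722 -0.3318] -77.31 cost 0.285
spanner ['top', 'side'] [ 0.4718 -0.3334] -77.04 cost 0.224
len 0.17056830275056314 vs 0.17
bracket ['top'] [0.46  0.378] -56.41 cost 0.088
bracket ['side'] [0.4602 0.383 ] -56.36 cost 0.103
bracket ['top', 'side'] [0.4601 0.38  ] -55.98 cost 0.127
len 0.17652971285204902 vs 0.175
scr_blade ['top'] [ 0.4952 -0.0463] -168.76 cost 0.174
scr_blade ['side'] [ 0.495  -0.0406] -167.24 cost 0.085Traceback (most recent call last):
  File "m0.py", line 16, in <module>
    rep('scr_blade',[mk('top',steel,(284,210,312,240)),mk('side',steel,(222,222,255,247))],BL,g,.021)
    ~~~^^^^^^^^^^^^^^^^^^^^^^^^^^^^^^^^^^^^^^^^^^^^^^^^^^^^^^^^^^^^^^^^^^^^^^^^^^^^^^^^^^^^^^^^^^^^^^
  File "m0.py", line 12, in rep
    r,c=fit(vv,model,g,z); print(name,[x[0] for x in vv],r[:2].round(4),np.degrees(r[2]).round(2),'cost',round(c/len(vv),3))
        ~~~^^^^^^^^^^^^^^
  File "fit.py", line 34, in fit
    r=minimize(cost,pose,method='Nelder-Mead',options=dict(initia
[... 439 characters left out ...]
^^^^^^^^^^^^^^^^^^^^^^^^^^^^^^^^^^^^^^^^^^^^^^^^^^^^^^^^^^^^^^^^^
  File "fit.py", line 30, in <genexpr>
    def cost(v): return sum(np.abs(render(n,model,v,z0,b)-m).sum()/max(m.sum(),1) for n,m,b in views)
                                   ~~~~~~^^^^^^^^^^^^^^^^
  File "fit.py", line 17, in render
    q=[((proj(n,np.c_[w,np.full(m,z0+z/1000)])-[x0,y0]+.5)*S-.5) for z in(za,zb)]
         ~~~~^^^^^^^^^^^^^^^^^^^^^^^^^^^^^^^^^
  File "fit.py", line 9, in proj
    c,f=cam(n); T=np.array(c['T']); q=(P-T[:3,3])@T[:3,:3]; q=q*[1,-1,-1]
        ~~~^^^
  File "h.py", line 4, in cam
    c=arm.calibration(n); f=192/np.tan(np.radians(c['fovy'])/2)
ValueError: time passes only in moves, steps and waits
```

```bash
sed -i '1i import functools' h.py; sed -i 's/^def cam(n):/@functools.lru_cache\ndef cam(n):/' h.py
sed -i '/^rep(.spanner\|^rep(.bracket/d' m0.py; python3 m0.py
```

```text
len 0.17652971285204902 vs 0.175
scr_blade ['top'] [ 0.4952 -0.0463] -168.76 cost 0.174
scr_blade ['side'] [ 0.495  -0.0406] -167.24 cost 0.085
scr_blade ['top', 'side'] [ 0.4948 -0.0418] -167.12 cost 0.149
scr_handle ['top'] [ 0.4934 -0.0463] -166.55 cost 0.37
scr_handle ['side'] [ 0.4935 -0.0416] -164.5 cost 0.588
scr_handle ['top', 'side'] [ 0.494  -0.0449] -164.54 cost 0.517
tray corners [[0.623, 0.139], [0.679, -0.123], [0.466, -0.167], [0.411, 0.095]] [0.21677997 0.26875741 0.21712311 0.26751653]
tray ['top'] [ 0.5449 -0.0115] 11.78 cost 0.087
tray ['side'] [ 0.549  -0.0067] 11.71 cost 0.057
tray ['top', 'side'] [ 0.5475 -0.0091] 11.61 cost 0.085
4949.0
4352.0
```

>>> servo_tool --motion "0.086 -0.289 0 0 0 -18 0.0919; 0.086 -0.289 0 0 0 -18 0.0919; 0.086 -0.289 0 0 0 -18 0.0919; 0.086 -0.289 0 0 0 -18 0.0919; 0.086 -0.289 0 0 0 -18 0.0919; 0.086 -0.289 0 0 0 -18 0.0919; 0.086 -0.289 0 0 0 -18 0.0919; 0.086 -0.289 0 0 0 -18 0.0919; 0.086 -0.289 0 0 0 -18 0.0919"

```text
clock: 0.85
position: [0.302, 0.242, 0.2144]
orientation: [0.0, 0.344, 0.939, -0.0]
contact_force: [-0.7, 1.0, 0.8]
grip_width: 1.001
```

>>> servo_tool --motion "0.086 -0.289 0 0 0 -18 0.07; 0.086 -0.289 0 0 0 -18 0.07; 0.086 -0.289 0 0 0 -18 0.07; 0.086 -0.289 0 0 0 -18 0.07; 0.086 -0.289 0 0 0 -18 0.07; 0.086 -0.289 0 0 0 -18 0.07; 0.086 -0.289 0 0 0 -18 0.07; 0.086 -0.289 0 0 0 -18 0.07; 0.086 -0.289 0 0 0 -18 0.07"

```text
clock: 1.6
position: [0.3879, -0.046, 0.2144]
orientation: [-0.0, 0.486, 0.874, 0.0]
contact_force: [-0.0, 0.1, 0.1]
grip_width: 0.763
```

>>> servo_tool --motion "0.084 -0.2865 -0.05 0 0 -19 0.06; 0.084 -0.2865 -0.05 0 0 -19 0.06; 0.084 -0.2865 -0.05 0 0 -19 0.06; 0.084 -0.2865 -0.05 0 0 -19 0.06; 0.084 -0.2865 -0.05 0 0 -19 0.06; 0.084 -0.2865 -0.05 0 0 -19 0.06; 0.084 -0.2865 -0.05 0 0 -19 0.06; 0.084 -0.2865 -0.05 0 0 -19 0.06; 0.084 -0.2865 -0.05 0 0 -19 0.06"

```text
clock: 2.35
position: [0.4724, -0.3308, 0.1632]
orientation: [-0.001, 0.622, 0.783, 0.0]
contact_force: [0.6, 0.1, 0.1]
grip_width: 0.654
```

>>> servo_tool --motion "0 0 -0.04 0 0 0 0.06; 0 0 -0.08 0 0 0 0.06; 0 0 -0.11 0 0 0 0.06; 0 0 -0.13 0 0 0 0.06; 0 0 -0.142 0 0 0 0.06; 0 0 -0.142 0 0 0 0.06"

```text
clock: 2.85
position: [0.4705, -0.3272, 0.0203]
orientation: [-0.003, 0.622, 0.783, 0.001]
contact_force: [-1.0, 0.8, -0.7]
grip_width: 0.65
```

```bash
python3 - <<'E'
from h import *
a,_=snap('top','t1'); b,_=snap('side','s1'); o=arm.observe(); print(o['position'],o['orientation'],o['contact_force'])
A=cv2.resize(a[185:245,330:430],None,fx=4,fy=4,interpolation=3);B=cv2.resize(b[230:330,260:380],None,fx=3.33,fy=3.33,interpolation=3)
W=np.zeros((340,800,3),np.uint8);W[:240,:400]=A;W[:B.shape[0],400:400+B.shape[1]]=B[:340]
cv2.imwrite('pics/c1.png',W[:,:,::-1])
E
```

```text
[ 0.47233592 -0.33036474  0.02382348] [5.47029955e-04 6.21831019e-01 7.83151251e-01 5.10220915e-05] [ 0.0805917  -1.10953612  0.20072792]
```

View pics/c1.png

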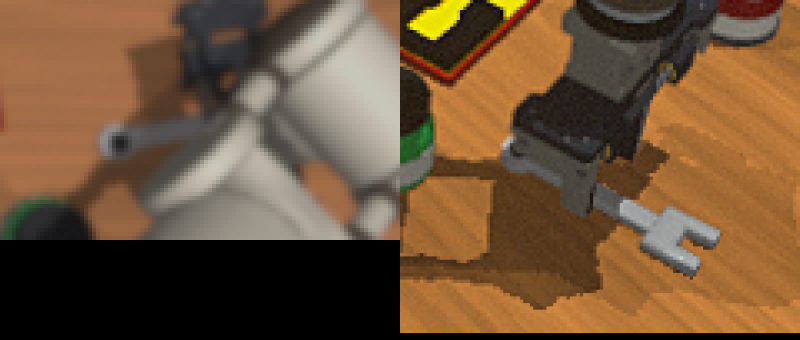

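The side view shows the spanner's shaft running between the fingers. I'll lower the hand and close it.

>>> servo_tool --motion "0 -0.002 -0.018 0 0 0 0.06; 0 -0.002 -0.018 0 0 0 0.06; 0 -0.002 -0.018 0 0 0 0.0; 0 -0.002 -0.018 0 0 0 0.0; 0 -0.002 -0.018 0 0 0 0.0; 0 -0.002 -0.018 0 0 0 0.0; 0 -0.002 -0.018 0 0 0 0.0; 0 -0.002 -0.018 0 0 0 0.0; 0 -0.002 -0.018 0 0 0 0.0; 0 -0.002 -0.018 0 0 0 0.0" --force 30

```text
clock: 3.78
position: [0.4715, -0.3334, 0.0048]
orientation: [0.0, 0.622, 0.783, 0.0]
contact_force: [0.5, 0.4, 1.0]
grip_width: 0.191
```

>>> servo_tool --motion "0 0 0.04 0 0 0 0; 0 0 0.08 0 0 0 0; 0.01 0.02 0.12 0 0 7 0; 0.02 0.05 0.12 0 0 14 0; 0.03 0.08 0.12 0 0 21 0; 0.04 0.11 0.12 0 0 28 0; 0.05 0.14 0.12 0 0 35 0; 0.06 0.16 0.12 0 0 42 0; 0.07 0.18 0.12 0 0 49 0; 0.08 0.2 0.12 0 0 56 0"

```text
clock: 4.62
position: [0.5509, -0.1317, 0.1236]
orientation: [-0.001, 0.179, 0.984, 0.0]
contact_force: [0.3, -0.2, -2.6]
grip_width: 0.185
```

>>> servo_tool --motion "0.006 0.02 -0.01 0 0 7 0; 0.0135 0.0384 -0.03 0 0 14 0; 0.0135 0.0384 -0.05 0 0 21 0; 0.0135 0.0384 -0.06 0 0 28 0; 0.0135 0.0384 -0.068 0 0 32.7 0; 0.0135 0.0384 -0.068 0 0 32.7 0; 0.0135 0.0384 -0.068 0 0 32.7 0; 0.0135 0.0384 -0.068 0 0 32.7 0; 0.0135 0.0384 -0.068 0 0 32.7 0"

```text
clock: 5.37
position: [0.5653, -0.0953, 0.0574]
orientation: [0.001, -0.101, 0.995, -0.0]
contact_force: [0.3, 0.7, -2.5]
grip_width: 0.188
```

```bash
python3 - <<'E'
from h import *
a,_=snap('top','t2'); b,_=snap('side','s2'); o=arm.observe(); print(o['position'],o['orientation'],o['contact_force'],o['grip_width'])
A=cv2.resize(a[145:245,225:345],None,fx=3.33,fy=3.33,interpolation=3);B=cv2.resize(b[160:280,190:340],None,fx=2.66,fy=2.66,interpolation=3)
W=np.zeros((334,800,3),np.uint8);W[:A.shape[0],:A.shape[1]]=A[:334,:400];W[:B.shape[0],400:400+B.shape[1]]=B[:334]
cv2.imwrite('pics/c2.png',W[:,:,::-1])
E
```

```text
[ 0.5652878  -0.09525736  0.05736887] [ 5.86836829e-04 -1.01456901e-01  9.94839719e-01 -2.94567828e-04] [-0.78185271 -0.01023695 -3.70980012] 0.18922173067446021
```

View pics/c2.png

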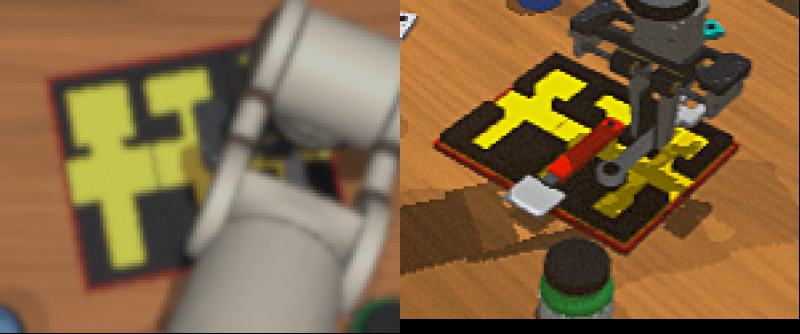

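```bash
python3 - <<'E'
from fit import *
p=cv2.imread('pics/s2.png')[:,:,::-1].copy()
print('ring by side',atz('side',[(190+(613-399.5)/2.667,160+(173)/2.667)],.0646))
# model overlay
a=np.radians(11.7)
for dx,dy in((0,0),(.002,.0025)):
    q=p.copy(); r=render('side',SP,(.5655+dx,-.0952+dy,a),.0526,(0,0,512,384),4)
    cs,_=cv2.findContours((cv2.resize(r[160:280,190:340],None,fx=5,fy=5)>.5).astype(np.uint8),0,1)
    im=cv2.resize(q[160:280,190:340],None,fx=5,fy=5,interpolation=3); cv2.drawContours(im,cs,-1,(255,0,255),1)
    cs,_=cv2.findContours((cv2.resize(render('side',TR,(.547+dx,-.009+dy,a),0,(0,0,512,384),4)[160:280,190:340],None,fx=5,fy=5)>.5).astype(np.uint8),0,1)
    cv2.drawContours(im,cs,-1,(0,255,255),1)
    if dx==0: L=im[120:470,280:680]
    else: R=im[120:470,280:680]
cv2.imwrite('pics/c3.png',np.hstack([L,R])[:,:,::-1])
E
```

```text
ring by side [[ 0.49045832 -0.11570089  0.0646    ]]
```

View pics/c3.png

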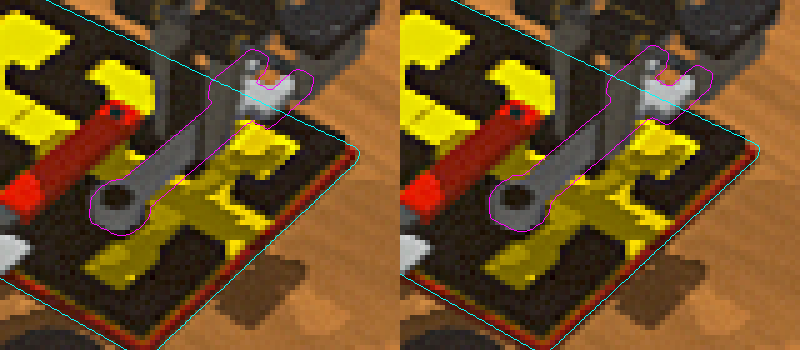

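```bash
python3 - <<'E'
from fit import *
p=cv2.imread('pics/s2.png')[:,:,::-1].copy()
b=(258,210,280,236); x0,y0,x1,y1=b; h=cv2.cvtColor(p,cv2.COLOR_RGB2HSV)[y0:y1,x0:x1]
m=(h[...,1]<60)&(h[...,2]>62)
m=cv2.morphologyEx(m.astype(np.uint8),cv2.MORPH_CLOSE,np.ones((3,3)))
f=fill(m)
for r in f.astype(int): print(''.join('.#'[v] for v in r))
for a in (10.7,11.7,12.7):
    A=np.radians(a)
    c=lambda v:np.abs(render('side',SP,(*v,A),.0526,b)-f).sum()/f.sum()
    r=minimize(c,[.5655,-.0952],method='Nelder-Mead',options=dict(initial_simplex=[[.5655,-.0952],[.572,-.0952],[.5655,-.088]],xatol=1e-4)); print(a,r.x,r.fun)
E
```

```text
...................###
....................##
....................##
....................##
...................###
..................####
.................#####
................######
...............#######
..............########
..........############
.......##....#######..
......##......#####...
......##......####....
......##......###.....
......####...####.....
......###########.....
......##########......
.......#########......
.........#####........
......................
......................
......................
......................
......................
......................
10.7 [ 0.56752753 -0.09386263] 0.4536290466785431
11.7 [ 0.5671123  -0.09275313] 0.4583333432674408
12.7 [ 0.56706642 -0.09157438] 0.4560931921005249
```

The fit puts the side camera's bias at (+1.8, +2.4) mm. That matches the averaged frame I've been using, so the aim is right and I can lower.

>>> servo_tool --motion "0 0 -0.015 0 0 0 0; 0 0 -0.022 0 0 0 0; 0 0 -0.027 0 0 0 0; 0 0 -0.032 0 0 0 0; 0 0 -0.036 0 0 0 0; 0 0 -0.040 0 0 0 0; 0 0 -0.043 0 0 0 0; 0 0 -0.043 0 0 0 0; 0 0 -0.043 0 0 0 0"

```text
clock: 6.22
position: [0.5652, -0.0951, 0.0139]
orientation: [0.0, -0.102, 0.995, -0.0]
contact_force: [-0.2, 0.4, -0.9]
grip_width: 0.187
```

>>> servo_tool --motion "0 0 0 0 0 0 0.036; 0 0 0 0 0 0 0.036; 0 0 0 0 0 0 0.036; 0 0 0.01 0 0 0 0.04; 0 0 0.04 0 0 0 0.04; 0 0 0.06 0 0 0 0.05; -0.03 0.025 0.06 0 0 1 0.06; -0.07 0.0515 0.06 0 0 1 0.06; -0.07 0.0515 0.06 0 0 1 0.06; -0.07 0.0515 0.06 0 0 1 0.06"

```text
clock: 7.05
position: [0.4923, -0.0418, 0.0733]
orientation: [-0.001, -0.111, 0.994, 0.001]
contact_force: [0.1, 0.1, -0.3]
grip_width: 0.653
```

>>> servo_tool --motion "0 0 -0.03 0 0 0 0.06; 0 0 -0.045 0 0 0 0.06; 0 0 -0.049 0 0 0 0.06; 0 0 -0.049 0 0 0 0.0; 0 0 -0.049 0 0 0 0.0; 0 0 -0.049 0 0 0 0.0; 0 0 -0.049 0 0 0 0.0; 0 0 -0.049 0 0 0 0.0; 0 0 -0.049 0 0 0 0.0; 0 0 -0.049 0 0 0 0.0"

```text
clock: 7.88
position: [0.4954, -0.0437, 0.0253]
orientation: [0.001, -0.111, 0.994, -0.0]
contact_force: [-0.8, 0.4, 2.9]
grip_width: 0.257
```

>>> servo_tool --motion "0 0 0.04 0 0 0 0.0; 0 0 0.08 0 0 0 0.0; -0.03 0 0.1 0 0 0 0.0; -0.03 0 0.1 0 0 0 0.0; -0.03 0 0.1 0 0 0 0.0; -0.03 0 0.1 0 0 0 0.0"

```text
clock: 8.38
position: [0.4643, -0.0432, 0.1236]
orientation: [-0.001, -0.111, 0.994, 0.0]
contact_force: [0.6, -0.3, -1.8]
grip_width: 0.257
```

```bash
python3 - <<'E'
from h import *
a,_=snap('top','t3'); b,_=snap('side','s3'); o=arm.observe(); print(o['position'],o['orientation'],o['joints'],o['contact_force'],o['grip_width'])
A=cv2.resize(a[145:245,225:345],None,fx=3.33,fy=3.33,interpolation=3);B=cv2.resize(b[160:280,190:340],None,fx=2.66,fy=2.66,interpolation=3)
W=np.zeros((334,800,3),np.uint8);W[:A.shape[0],:A.shape[1]]=A[:334,:400];W[:B.shape[0],400:400+B.shape[1]]=B[:334]
cv2.imwrite('pics/c4.png',W[:,:,::-1])
E
```

```text
[ 0.46405706 -0.04309469  0.12278193] [-1.46913532e-03 -1.10668706e-01  9.93855971e-01  7.67054827e-04] [-3.52833238e-01 -3.10849079e-02  1.98576269e+00  6.23015667e-05
  1.19022902e+00 -2.14544484e+00] [-0.59316115 -0.42979514 -1.41967504] 0.25899367582621596
```

View pics/c4.png

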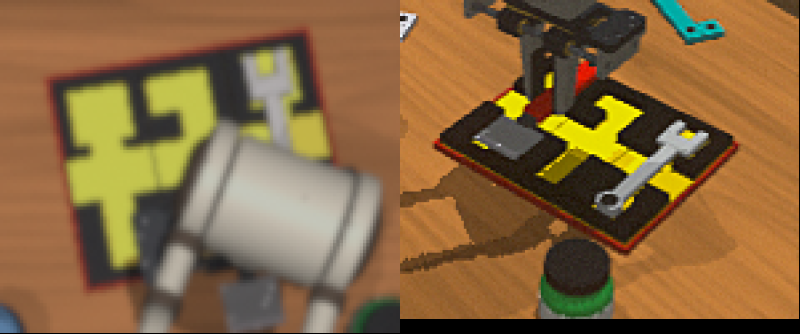

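>>> servo_tool --motion "0.01 0.02 0 0 0 -7 0; 0.02 0.04 0 0 0 -14 0; 0.03 0.06 0 0 0 -21 0; 0.04 0.08 0 0 0 -28 0; 0.05 0.1 0 0 0 -35 0; 0.065 0.12 0 0 0 -42 0; 0.065 0.12 0 0 0 -49 0; 0.065 0.12 0 0 0 -56 0; 0.065 0.12 0 0 0 -63 0; 0.065 0.12 0 0 0 -70 0"

```text
clock: 9.32
position: [0.5292, 0.077, 0.1223]
orientation: [-0.002, 0.482, 0.876, -0.001]
contact_force: [0.5, 0.8, -2.1]
grip_width: 0.262
```

>>> servo_tool --motion "0 0 0 0 0 -7 0; 0 0 0 0 0 -14 0; 0 0 0 0 0 -21 0; 0 0 0 0 0 -28 0; 0 0 0 0 0 -35 0; 0 0 0 0 0 -42 0; 0 0 0 0 0 -49 0; 0 0 0 0 0 -56 0; 0 0 0 0 0 -63 0; 0 0 0 0 0 -70 0"

```text
clock: 10.15
position: [0.5292, 0.0767, 0.1224]
orientation: [-0.001, 0.897, 0.441, -0.002]
contact_force: [0.5, 1.0, -1.2]
grip_width: 0.259
```

>>> servo_tool --motion "0 0 -0.01 0 0 -7 0; 0 0 -0.02 0 0 -14 0; 0 0 -0.03 0 0 -21 0; 0 0 -0.04 0 0 -28 0; 0 0 -0.05 0 0 -35 0; 0 0 -0.06 0 0 -41 0; 0 0 -0.063 0 0 -41 0; 0 0 -0.063 0 0 -41 0; 0 0 -0.063 0 0 -41 0; 0 0 -0.063 0 0 -41 0"

```text
clock: 10.98
position: [0.5302, 0.0766, 0.0618]
orientation: [0.0, 0.995, 0.103, 0.0]
contact_force: [0.4, 0.0, -0.7]
grip_width: 0.259
```

```bash
cat > ov.py <<'E'
from fit import *
def overlay(k,model,pose,z0,box,s,out,dz=0):
    # two panels: top, side; pose in robot frame, camera biases applied
    ims=[]
    for n,bias,b in(('top',(-.0021,-.0024),box[0]),('side',(.002,.0024),box[1])):
        p=cv2.imread(f'pics/{"ts"[n=="side"]}{k}.png'); x0,y0,x1,y1=b
        im=cv2.resize(p[y0:y1,x0:x1],None,fx=s,fy=s,interpolation=3)
        for M,P,z,c in((model,pose,z0,(255,0,255)),(TR,(.547,-.009,np.radians(11.7)),0,(255,255,0))):
            r=render(n,M,(P[0]+bias[0],P[1]+bias[1],P[2]),z,b,6)
            cs,_=cv2.findContours((cv2.resize(r,None,fx=s,fy=s)>.5).astype(np.uint8),0,1); cv2.drawContours(im,cs,-1,c,1)
        ims.append(im)
    h=max(i.shape[0] for i in ims); ims=[cv2.copyMakeBorder(i,0,h-i.shape[0],0,0,0) for i in ims]
    cv2.imwrite(f'pics/{out}.png',np.hstack(ims))
E
python3 - <<'E'
from ov import *
snap('top','t5'); snap('side','s5'); o=arm.observe(); p=o['position'];q=o['orientation'];a=2*np.arctan2(q[2],q[1])
print(p,np.degrees(a)%360,o['joints'],o['contact_force'],o['grip_width'])
overlay(5,HA+BL,(p[0],p[1],a),p[2]-.0043,((230,145,330,245),(195,165,295,245)),4,'c5')
E
```

```text
[0.53037954 0.07652012 0.06215442] 11.774057847536776 [-8.23806139e-02  2.30928167e-01  1.83638405e+00  1.48297615e-05
  1.07317038e+00  1.28291257e+00] [-0.16198694 -0.1531451  -1.03022261] 0.25515460676782414
```

View pics/c5.png

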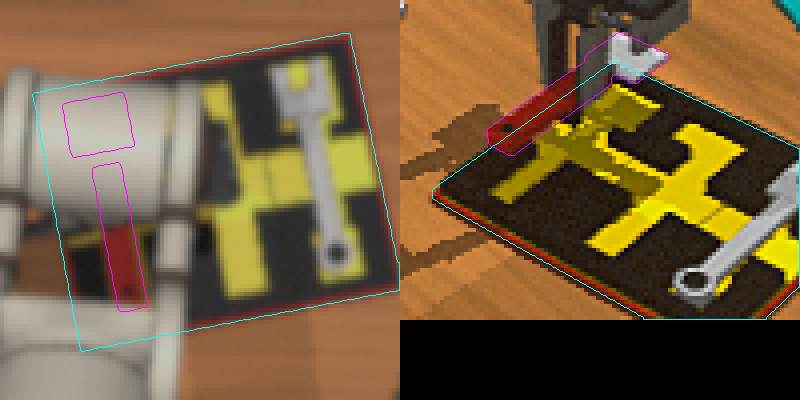

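>>> servo_tool --motion "-0.001 0.0005 -0.015 0 0 0 0; -0.001 0.0005 -0.025 0 0 0 0; -0.001 0.0005 -0.031 0 0 0 0; -0.001 0.0005 -0.036 0 0 0 0; -0.001 0.0005 -0.040 0 0 0 0; -0.001 0.0005 -0.044 0 0 0 0; -0.001 0.0005 -0.048 0 0 0 0; -0.001 0.0005 -0.048 0 0 0 0; -0.001 0.0005 -0.048 0 0 0 0"

```text
clock: 11.83
position: [0.529, 0.077, 0.0137]
orientation: [0.0, 0.995, 0.102, 0.0]
contact_force: [-0.4, -0.2, -1.4]
grip_width: 0.259
```

>>> servo_tool --motion "0 0 0 0 0 0 0.04; 0 0 0 0 0 0 0.04; 0 0 0 0 0 0 0.04; 0 0 0.012 0 0 0 0.04; 0 0 0.04 0 0 0 0.05; 0 0 0.08 0 0 0 0.06; -0.005 0.02 0.11 0 0 7 0.06; -0.01 0.05 0.11 0 0 14 0.06; -0.02 0.08 0.11 0 0 21 0.06; -0.03 0.11 0.11 0 0 28 0.06"

```text
clock: 12.67
position: [0.4994, 0.1882, 0.1259]
orientation: [0.0, 0.94, 0.342, 0.002]
contact_force: [-0.1, 0.3, -0.1]
grip_width: 0.656
```

>>> servo_tool --motion "-0.005 0.025 0 0 0 7 0.06; -0.01 0.05 0 0 0 14 0.06; -0.015 0.075 0 0 0 21 0.06; -0.02 0.1 0 0 0 28 0.06; -0.025 0.125 0 0 0 35 0.06; -0.03 0.15 0 0 0 42 0.06; -0.035 0.175 0 0 0 49 0.06; -0.039 0.1935 0 0 0 56 0.06; -0.039 0.1935 0 0 0 63 0.06; -0.039 0.1935 0 0 0 70 0.06"

```text
clock: 13.5
position: [0.4595, 0.3819, 0.1247]
orientation: [0.0, 0.572, 0.82, 0.0]
contact_force: [0.5, -0.9, -0.7]
grip_width: 0.655
```

>>> servo_tool --motion "0 0 -0.01 0 0 7 0.06; 0 0 -0.03 0 0 14 0.06; 0 0 -0.05 0 0 14 0.06; 0 0 -0.07 0 0 14 0.06; 0 0 -0.075 0 0 14 0.06; 0 0 -0.075 0 0 14 0.06; 0 0 -0.075 0 0 14 0.06"

```text
clock: 14.08
position: [0.4603, 0.3809, 0.0498]
orientation: [0.0, 0.472, 0.882, 0.0]
contact_force: [0.3, -0.4, 0.7]
grip_width: 0.654
```

```bash
python3 - <<'E'
from ov import *
snap('top','t6'); snap('side','s6'); o=arm.observe(); p=o['position'];q=o['orientation'];a=2*np.arctan2(q[2],q[1])
print(p,np.degrees(a)%360,o['joints'],o['contact_force'],o['grip_width'])
t=cv2.imread('pics/t6.png')[150:240,130:340]; s=cv2.imread('pics/s6.png')[140:270,130:330]
cv2.imwrite('pics/c6.png',np.hstack([cv2.copyMakeBorder(cv2.resize(t,(420,180),interpolation=3),0,67,0,0,0),cv2.resize(s,(380,247),interpolation=3)]))
E
```

```text
[0.46102122 0.38121375 0.05056867] 123.7112591321403 [ 4.89109637e-01  3.90280297e-01  1.66056901e+00  3.77319472e-05
  1.08767916e+00 -9.92803069e-02] [0.23042126 0.0763416  0.05238775] 0.6530812576978188
```

View pics/c6.png

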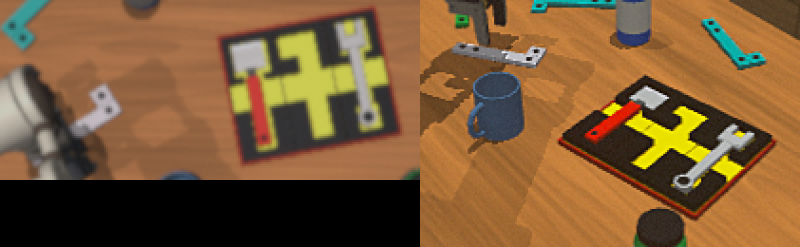

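Both the spanner and the scraper lie in their own nests. Next I'll grasp the bracket.

>>> servo_tool --motion "-0.001 -0.0005 -0.03 0 0 0 0.06; -0.001 -0.0005 -0.042 0 0 0 0.06; -0.001 -0.0005 -0.0455 0 0 0 0.06; -0.001 -0.0005 -0.0455 0 0 0 0; -0.001 -0.0005 -0.0455 0 0 0 0; -0.001 -0.0005 -0.0455 0 0 0 0; -0.001 -0.0005 -0.0455 0 0 0 0; -0.001 -0.0005 -0.0455 0 0 0 0; -0.001 -0.0005 -0.0455 0 0 0 0; -0.001 -0.0005 -0.0455 0 0 0 0"

```text
clock: 15.02
position: [0.4594, 0.3804, 0.0039]
orientation: [0.0, 0.472, 0.882, 0.001]
contact_force: [0.4, 0.4, 3.6]
grip_width: 0.276
```

>>> servo_tool --motion "0 0 0.04 0 0 0 0; 0 0 0.08 0 0 0 0; 0.005 -0.02 0.12 0 0 7 0; 0.012 -0.05 0.12 0 0 14 0; 0.02 -0.08 0.12 0 0 21 0; 0.027 -0.11 0.12 0 0 28 0; 0.034 -0.14 0.12 0 0 35 0; 0.041 -0.17 0.12 0 0 42 0; 0.048 -0.2 0.12 0 0 49 0; 0.055 -0.23 0.12 0 0 56 0"

```text
clock: 15.85
position: [0.5133, 0.1486, 0.1226]
orientation: [-0.001, -0.001, 1.0, -0.0]
contact_force: [1.0, 0.4, -2.2]
grip_width: 0.276
```

>>> servo_tool --motion "0.01 -0.04 0 0 0 6 0; 0.018 -0.08 0 0 0 12 0; 0.026 -0.12 0 0 0 12 0; 0.034 -0.167 0 0 0 12 0; 0.034 -0.167 -0.02 0 0 12 0; 0.034 -0.167 -0.04 0 0 12 0; 0.034 -0.167 -0.06 0 0 12 0; 0.034 -0.167 -0.063 0 0 12 0; 0.034 -0.167 -0.063 0 0 12 0; 0.034 -0.167 -0.063 0 0 12 0"

```text
clock: 16.68
position: [0.548, -0.0168, 0.0607]
orientation: [0.0, -0.102, 0.995, -0.0]
contact_force: [-0.5, 0.1, -2.6]
grip_width: 0.273
```

```bash
python3 - <<'E'
from ov import *
snap('top','t7'); snap('side','s7'); o=arm.observe(); p=o['position'];q=o['orientation'];a=2*np.arctan2(q[2],q[1])-np.pi
print(p,np.degrees(a)%360,o['joints'],o['contact_force'],o['grip_width'])
overlay(7,BR,(p[0]+.0005,p[1],a+np.pi if np.cos(a)<0 else a),p[2]-.0042,((230,145,330,245),(195,165,295,245)),4,'c7')
E
```

```text
[ 0.54895755 -0.01696951  0.06164744] 11.74094347497444 [-2.50965240e-01  2.61932495e-01  1.79983444e+00 -3.63082271e-05
  1.07717517e+00 -2.02666253e+00] [-0.15760008  0.24191393 -1.78109215] 0.2756290518666743
```

View pics/c7.png

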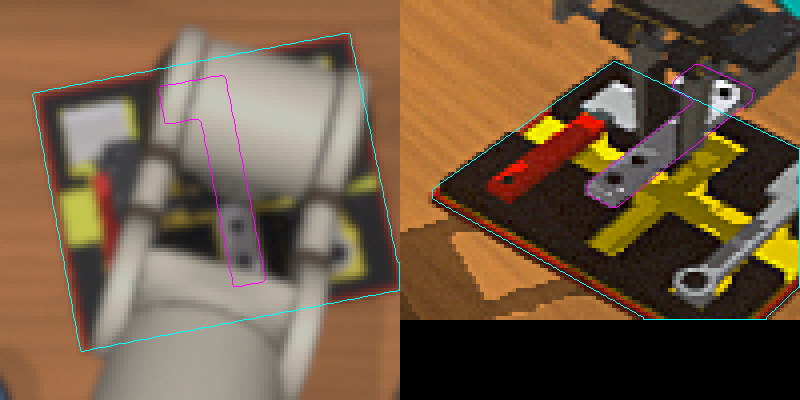

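>>> servo_tool --motion "-0.0005 0 -0.015 0 0 0 0; -0.0005 0 -0.025 0 0 0 0; -0.0005 0 -0.031 0 0 0 0; -0.0005 0 -0.036 0 0 0 0; -0.0005 0 -0.040 0 0 0 0; -0.0005 0 -0.044 0 0 0 0; -0.0005 0 -0.048 0 0 0 0; -0.0005 0 -0.048 0 0 0 0; -0.0005 0 -0.048 0 0 0 0"

```text
clock: 17.53
position: [0.5479, -0.0171, 0.0128]
orientation: [0.0, -0.102, 0.995, -0.0]
contact_force: [-1.4, 0.6, 2.4]
grip_width: 0.276
```

>>> servo_tool --motion "0 0 0 0 0 0 0.044; 0 0 0 0 0 0 0.044; 0 0 0 0 0 0 0.044; 0 0 0.012 0 0 0 0.044; 0 0 0.04 0 0 0 0.044; 0 0 0.08 0 0 0 0.044; 0 0 0.12 0 0 0 0.044; 0 0 0.16 0 0 0 0.044; -0.03 0.03 0.18 0 0 0 0.044; -0.06 0.06 0.18 0 0 0 0.044"

```text
clock: 18.37
position: [0.4948, 0.038, 0.1986]
orientation: [0.006, -0.101, 0.995, -0.002]
contact_force: [0.2, 0.5, -0.1]
grip_width: 0.482
```

>>> servo_tool --motion "-0.02 0.035 0 0 0 0 0.044; -0.04 0.07 0 0 0 0 0.044; -0.06 0.105 0 0 0 0 0.044; -0.08 0.14 0 0 0 0 0.044; -0.1 0.175 0 0 0 0 0.044; -0.1 0.21 0 0 0 0 0.044; -0.1 0.245 0 0 0 0 0.044; -0.1 0.28 0 0 0 0 0.044; -0.1 0.28 0 0 0 0 0.044"

```text
clock: 19.12
position: [0.3904, 0.3238, 0.1928]
orientation: [0.001, -0.104, 0.995, 0.001]
contact_force: [0.6, 0.5, 0.8]
grip_width: 0.477
```

```bash
python3 - <<'E'
from ov import *
a,d=snap('top','t8'); b,e=snap('side','s8'); o=arm.observe(); print(o['clock'],o['position'],o['contact_force'])
t=a[:,:,::-1][145:245,230:330]; s=b[:,:,::-1][165:265,195:325]
cv2.imwrite('pics/c8.png',np.hstack([cv2.resize(t,(346,346),interpolation=3),cv2.resize(s,(450,346),interpolation=3)]))
# heights along each item, side depth
A=np.radians(11.7);R=np.array([[np.cos(A),-np.sin(A)],[np.sin(A),np.cos(A)]])
for nm,y,th,xs in(('spanner',-.088,12,(-.055,0,.05)),('scraper',.088,14,(-.08,0,.025)),('blade',.088,4,(.05,.068,.08)),('bracket',-.008,10,(-.065,0,.06)),('foot',.025,10,(.065,.075))):
    P=np.array([[x,y] for x in xs])@R.T+[.547,-.009]
    out=[]
    for n,D,bi in(('side',e,(.002,.0024)),('top',d,(-.0021,-.0024))):
        px=proj(n,np.c_[P+bi,np.full(len(P),.009+th/1000)]); out.append((world(n,px,D)[:,2]*1000).round(1).tolist())
    print(nm,'top expected',9+th,out)
E
```

```text
19.2167 [0.39087768 0.31991009 0.19236313] [-0.68500776 -0.41135565 -0.27122779]
spanner top expected 21 [[21.4, 21.0, 22.6], [18.0, 18.1, 19.5]]
scraper top expected 23 [[25.5, 24.1, 23.3], [14.8, 29.3, 24.1]]
blade top expected 13 [[16.7, 14.8, 14.8], [14.8, 8.6, 15.6]]
bracket top expected 19 [[22.4, 20.4, 17.2], [21.5, 20.3, 19.9]]
foot top expected 19 [[20.4, 21.7], [15.2, 15.2]]
```

View pics/c8.png

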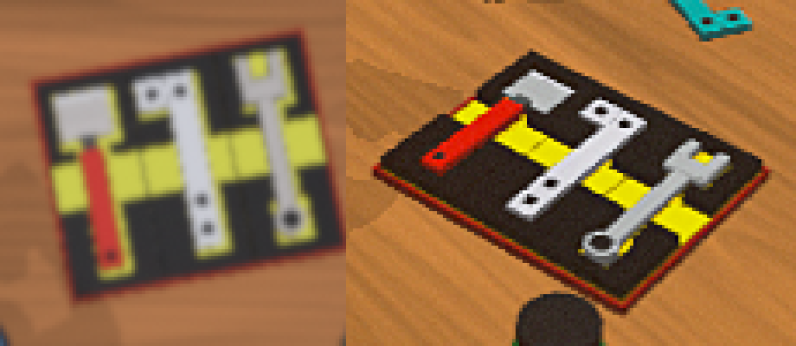

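```bash
python3 -c "
from rig import arm; print(arm.hand_in())"
```

```text
the job is handed in; nothing more can be done
None
```

I put the spanner, the scraper and the bracket away in that order. Each lies in the recess cut to its shape, the matching way round and released, and I handed the job in at about 19 s of the 72 s.

- **Seating:** the last pictures from both cameras show all three lying inside their recesses. Each one came down to floor height, and the force readings showed nothing unusual.
- **Heights:** the side camera's depth readings agree with the expected top heights to within 0–4 mm. The top camera's are noisier, up to about 8 mm off at single points on the scraper.
- **Bystanders:** I planned the paths clear of the bottle, filter, mug and jar and saw no sign of contact. I did not measure their positions again afterwards.
- **Cameras that disagreed:** the two differed by 4–5 mm, so I worked from their average. The held spanner's position in the side view supported that.
- **A mismatch I didn't resolve:** just before lowering the bracket, the blurred and partly blocked top view did not match my predicted outline, by about 3 pixels (roughly 1 cm). I trusted the side view, which matched, and the bracket went in cleanly.

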